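Pull-test a teapot lid's knob

ROBOT

A 6-joint arm with a two-finger parallel gripper is mounted at the origin on the work surface. World frame = base frame: x ahead of the robot, y to its left, z up, the work surface at z = 0. Lengths are in m, angles in rad, forces in N, time in s.
With the tool pointing down it reaches from about 0.225 to 0.875 m from the base axis. Payload 3.4 kg.
Tool frame: the origin (TCP) lies midway between the tips of the shut fingers; the grasp point (between the pads) lies 19 mm behind it; z points along the fingers, y is the line along which they close (so a half turn about z gives the same grasp; the last joint's range is limited). The gripper opens to 85 mm and grips with 20 to 120 N. Pads are 22 mm wide; open, the fingers measure 114 mm over their backs; the gripper's body (76 mm by 85 mm) begins 54 mm behind the grasp point. The pads swing forward as they close: fully open they stand 13 mm farther back than shut.
Start: joints at [1.217, 0.276, 1.505, -0, 1.361, -0.121], TCP at [0.133, 0.56, 0.194] pointing down, gripper open.
Joint ranges: [-2.89, 2.89], [-0.75, 2.08], [0.22, 2.7], [-1.18, 4.32], [0.11, 2.71], [-2.7, 2.7]. Speed limits (rad/s): [2.57, 2.57, 3.14, 3.14, 3.14, 3.14].

INTERFACE

Orientations are given as a unit quaternion [x, y, z, w].
In Python, from workcell import arm gives the robot as it stands.
- The arm moves only by the tool drive_tool, never from a script. Its arguments are lists of equal length, an entry for each row: "xyz": the shift along the tool's x, y, z in cm, a list of three; "yaw": the turn about the tool's z in degrees. In form: {"xyz": [[tx, ty, tz], ...], "yaw": [yaw, ...]}. A call has 1 to 8 rows; each row is the pose to reach, as a shift and turn from the pose commanded when the call began, along the tool's axes at that moment; what a row does not reach only later rows make up. A row lasts 1/10 s, in which the tool goes at most 50 mm and 8.59 degrees, less where a joint would pass 70% of its speed; a pose out of reach is approached as far as the arm can. A call with a gripper value outside its range is refused whole. "grip" is the opening, from -1 (shut) to 1 (fully open), set as the call begins (left out, the last holds). The fingers move at their own pace and stop on an object; "squeeze" is the grip in N (left out, the last holds). Time passes only in rows, so rows that repeat a pose let the fingers close. It gives the time, the measured TCP pose, the force, the opening and the grip force at its end, in the units of the state.
- arm.sense(): the state, without advancing time (a new reading comes with each control period).
- arm.camera(name): name is "scene" or "top"; returns a dict with "pixels" (400x640x3 uint8, blue, green, red), "fx", "fy", "cx", "cy" (pixels), "eye" and "rotation" of the camera in the world. Camera axes: x right, y down, z forward; pixel columns grow to the right and rows downward; lengths in m; the calibration is good to about 2 mm. A picture is of the moment at which its call begins. There is no depth.
- arm.sign_off(): hands the job in; it is judged then, once.
The state is a dict: "time_s": time; "joint_pos": joint angles; "dq": joint speeds; "joint_efforts": joint torques, N m; "eef_pos": TCP position; "tool_rot": TCP orientation; "force": force on the tool from outside, world axes, zero at the start; "moment": the same for the moment, N m; "gripper_width": finger opening in m; "finger_force": force on a finger pad.
Only numpy, scipy, OpenCV 4.12 (cv2) and the standard library are available. Lean on these libraries where they do the work, as an engineer would, in place of code of your own. Each camera call takes 0.05 s, during which the arm holds its last target. There are 200 camera calls.

TASK

Pull-test the brass knob on the copper teapot lid that stands in the bench tester: squeeze the orange tails of the spring clip, slide the clip forward over the knob and let it close round the knob's neck, behind its head. Then take the black upright handle and draw the spring balance back until the red pointer stands level with the yellow marker, without pulling past it, and finish while still holding the handle there under load. Leave the spare lid, the rivet tin and the hammer where they are.

Things in the scene. Friction and masses are not known exactly. Their poses are not given: they have to be found in the camera images.
- tester: Bench pull tester, fixed, placed differently each run: green base 400 x 110 x 12 mm with a rail and, at its +x end, a steel fork fixture (x = 160 to 183 mm, 110 mm high). Origin: underside of the base, on its middle line. x is the pull axis: lid at +x, handle at -x, pulling is towards -x; y across, z up. All moving parts lie along a line 70 mm above the bench at y = 0.
- balance (a joint): Place of the spring balance's barrel (with handle, scale and clip) on its rail, m: 0 = forward stop, where the jaws stand round the middle of the knob's neck; grows as it is drawn back to -x, up to 0.075. Slides freely (1.5 N friction) while the clip holds nothing. Starts at 0.03 to 0.06.
- handle: Black upright round handle at the -x end of the balance, 18 mm diameter, from 45 to 130 mm above the bench. Origin on its axis 70 mm above the bench, where a thin stem (10 mm) runs forward to the barrel: pinch it higher than 80 mm, best with the fingers closing along the tester's x. 32 mm are free between it and the barrel's end.
- clip: Sprung clip on the balance's 10 mm draw rod, two jaws and two orange tails working in the level plane. Origin on the pull axis between the pivots; tester's axes. Squeezing the tails (5 to 12 N each) opens the jaws; let go, they spring shut. The rod draws out of the barrel towards +x against the balance spring (2.5 N at rest, 0.42 N more per mm, 45 mm at most).
- tails_mid (a point): Point midway between the clip's two orange tails, 40 mm behind the pivots, 73 mm above the bench. Each tail is an upright paddle 24 mm long, 5 mm thick, from 56 to 90 mm above the bench. Over their outer faces (along the tester's y) they measure about 55 mm at rest; squeezed to 34 mm or less the jaws pass the knob's head, and they stop at about 22 mm.
- jaws_mid (a point): Point midway between the two jaw hooks (6 mm thick along x, 16 mm high), 42 mm ahead of the pivots, on the pull axis. The hooks meet a 10 mm neck; behind them there is room for the knob's head.
- jaw_left (a joint): Opening angle of the jaw at +y, rad: 0 = fully shut on nothing, about 0.035 = closed on the knob's neck, 0.20 or more clears the head, 0.36 = stop.
- jaw_right (a joint): The same for the jaw at -y.
- pointer (a point): The red pointer, a bar 3 x 24 mm lying across the white scale on top of the barrel, 90 mm above the bench. It is fixed to the draw rod: as the balance is pulled against the knob it moves towards +x over the scale, 1 mm per mm of spring stretch.
- marker_mid (a point): Middle of the yellow marker: two yellow tabs, 8 mm long along x, at the two edges of the white scale, set 18 to 32 mm ahead (+x) of the pointer's rest place. It rides with the barrel and keeps its setting. Axes as the tester's.
- lid: Copper teapot lid, 70 mm diameter, standing upright and loose in the fixture behind the fork, knob towards -x (knob axis on the pull axis, 70 mm high). Rim 4 mm thick. Origin in the middle of its flat inner face; same axes as the tester. It stays in the fixture.
- knob_neck (a point): Middle of the knob's neck on the pull axis. Neck: 10 mm diameter, 18 mm free length between head and lid; head: 20 mm diameter, 13 mm long, on the -x side of the neck.
- spare_lid: Another copper lid of the same size, lying on the bench knob up, 43 mm high. Origin under its centre. Bystander.
- rivet_tin: Tin of rivets, 60 mm diameter, 62 mm high. Origin under its centre. Bystander.
- hammer: Hammer, 260 mm long, lying on the bench along its x. Bystander.
There are look-alikes about, which are no part of the job. Leave any blue or green look-alike of the lid alone.

How it is judged:
By the outcome, as a careful person would: the job done as asked, in the order asked, and still so for the second after the job is handed in, while the arm keeps its last pose, push and grip.
It also fails if it takes over 51 s, if anything falls off the work surface, if the arm or the gripper's body presses on something with over 40 N, if the wrist force passes 120 N, or if a joint passes its speed limit or range.

## Working session

There is one attempt and no reset: what is moved stays moved. The work goes in short steps, Python scripts to look and compute and a tool call to move; the robot and the scene stay as the last step left them, time stands still between calls to the robot, and variables do not carry over. Pictures are saved under pics/ and viewed, at most 10 in all, crops included, and the job is handed in when it is done.

Besides the shell and the picture viewer there is one more tool, called by a JSON object that holds its "method" and its "body". drive_tool: Moves the arm, as the interface text tells. Its arguments: {"type":"object","properties":{"xyz":{"type":"array"},"yaw":{"type":"array"},"grip":{"type":"number"},"squeeze":{"type":"number"}},"required":["xyz","yaw"]}

```bash
mkdir -p pics; ls
cat > h.py <<'E'
import numpy as np, cv2
from workcell import arm
def cam(n):
    c=arm.camera(n); c["K"]=np.array([[c["fx"],0,c["cx"]],[0,c["fy"],c["cy"]],[0,0,1]]); c["R"]=np.array(c["rotation"]).reshape(3,3) if np.size(c["rotation"])==9 else None
    if c["R"] is None:
        from scipy.spatial.transform import Rotation as Ro
        c["R"]=Ro.from_quat(c["rotation"]).as_matrix()
    c["eye"]=np.array(c["eye"]); return c
def ray(c,u,v,z):
    d=c["R"]@np.array([(u-c["cx"])/c["fx"],(v-c["cy"])/c["fy"],1]); return c["eye"]+d*(z-c["eye"][2])/d[2]
def proj(c,p):
    q=c["R"].T@(np.array(p)-c["eye"]); return np.array([c["fx"]*q[0]/q[2]+c["cx"],c["fy"]*q[1]/q[2]+c["cy"]])
E
python3 - <<'E'
from h import *
for n in("scene","top"):
    c=cam(n); cv2.imwrite(f"pics/{n}0.png",c["pixels"]); print(n,c["eye"],c["R"].round(3).tolist(),c["fx"],c["cx"],c["cy"])
s=arm.sense(); print(s)
E
```

```text
pics
scene [ 0.92379742 -0.03720444  0.63421859] [[0.187, 0.834, -0.519], [0.982, -0.154, 0.107], [0.01, -0.529, -0.848]] 364.3572488490609 317.24030424009544 201.05990888470384
top [0.48304439 0.05422105 0.72885296] [[0.014, -0.983, 0.181], [-1.0, -0.017, -0.015], [0.018, -0.181, -0.983]] 380.218544889107 319.38584544548996 201.51937230990444
{'time_s': 0.1, 'joint_pos': array([ 1.21701052e+00,  2.76552344e-01,  1.50602092e+00,  6.76585139e-06,
        1.36069596e+00, -1.20962062e-01]), 'dq': array([-0.00022804, -0.00069386, -0.00225179,  0.00052616, -0.00140436,
       -0.00095797]), 'joint_efforts': array([ 1.47141865e-03, -4.17700624e+01, -2.46405011e+01, -1.74844577e-04,
        5.92255892e-03,  9.75707621e-06]), 'eef_pos': array([0.13246199, 0.55898422, 0.19350879]), 'tool_rot': array([ 1.16149782e-01,  9.93231355e-01, -8.14003637e-04, -2.00339471e-04]), 'force': array([-0.3311905 ,  0.58026519, -0.81554432]), 'moment': array([-0.00165994, -0.00611604,  0.00352853]), 'finger_force': 0.0, 'gripper_width': 0.08517546270031558}
```

View pics/scene0.png

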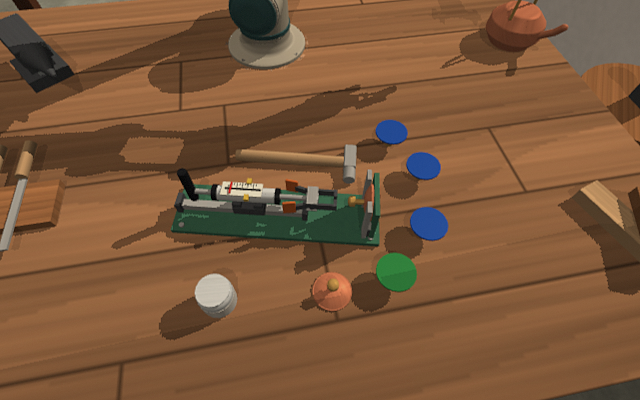

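View pics/top0.png

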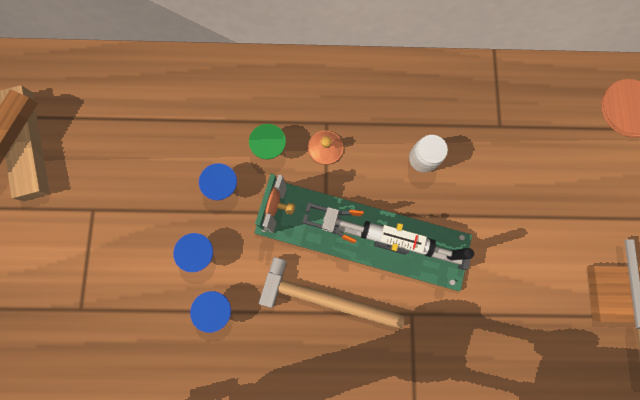

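The wanted lid stands upright in the fork at top (272,203), with its knob at (290,209). These could be taken for it:
- the spare lid at (326,147)
- the green look-alike at (267,141)
- the blue look-alikes at (218,182), (193,252) and (210,312)
- the teapot at top (630,107)

The clip's tails are at (357,212) and (349,239), and the handle is at (462,254). I'll check these in a close crop and measure.

```bash
cat >> h.py <<'E'
def blobs(c,kind,roi,amin=4):
    h=cv2.cvtColor(c["pixels"],cv2.COLOR_BGR2HSV)
    lo,hi={"orange":((5,190,130),(15,255,255)),"yellow":((20,150,150),(35,255,255)),"red":((0,150,120),(4,255,255)),"green":((60,80,30),(90,255,255)),"black":((0,0,0),(180,255,28))}[kind]
    m=cv2.inRange(h,lo,hi)
    if kind=="red": m|=cv2.inRange(h,(174,150,120),(180,255,255))
    k=np.zeros_like(m); x0,y0,x1,y1=roi; k[y0:y1,x0:x1]=m[y0:y1,x0:x1]
    n,_,st,ce=cv2.connectedComponentsWithStats(k)
    return [(ce[i].round(1).tolist(),st[i].tolist()) for i in range(1,n) if st[i][4]>=amin],k
E
python3 - <<'E'
from h import *
t=cam("top"); s=cam("scene")
cv2.imwrite("pics/crop.png",cv2.resize(t["pixels"][165:300,240:480],(800,450),interpolation=cv2.INTER_CUBIC))
cv2.imwrite("pics/crops.png",cv2.resize(s["pixels"][155:255,165:395],(800,348),interpolation=cv2.INTER_CUBIC))
for n,c,roi in(("top",t,(245,170,480,300)),("scene",s,(165,155,395,250))):
    for k in("orange","yellow","red"):
        b,_=blobs(c,k,roi)
        for x in b: print(n,k,x, ray(c,*x[0],{"orange":.085,"yellow":.09,"red":.09}[k]).round(4))
b,m=blobs(t,"green",(245,170,480,300)); p=cv2.findNonZero(m)
r=cv2.minAreaRect(p); print(r); print([ray(t,*q,.012).round(4).tolist() for q in cv2.boxPoints(r)])
E
```

```text
top orange ([356.2, 212.3], [350, 210, 14, 6, 58]) [ 0.5842 -0.019   0.085 ]
top orange ([348.6, 238.5], [342, 235, 14, 8, 53]) [ 0.539 -0.006  0.085]
top yellow ([399.3, 226.4], [397, 224, 6, 6, 33]) [ 0.5605 -0.0916  0.09  ]
top yellow ([394.4, 246.8], [392, 244, 6, 7, 35]) [ 0.5259 -0.0825  0.09  ]
top red ([414.9, 241.8], [413, 236, 5, 13, 25]) [ 0.5348 -0.1173  0.09  ]
scene orange ([291.3, 180.6], [286, 179, 12, 4, 18]) [ 0.5359 -0.0064  0.085 ]
scene orange ([288.4, 202.5], [282, 202, 13, 2, 22]) [ 0.5818 -0.0186  0.085 ]
scene yellow ([249.1, 180.3], [247, 178, 5, 5, 21]) [ 0.5249 -0.0821  0.09  ]
scene yellow ([245.3, 196.9], [243, 194, 5, 6, 22]) [ 0.5596 -0.092   0.09  ]
scene red ([229.9, 187.1], [228, 182, 4, 11, 19]) [ 0.5336 -0.1174  0.09  ]
((364.4905700683594, 232.28302001953125), (214.83189392089844, 61.26280212402344), 15.94539737701416)
[[0.5543, 0.1679, 0.012], [0.6692, 0.1406, 0.012], [0.561, -0.256, 0.012], [0.4512, -0.218, 0.012]]
```

View pics/crop.png

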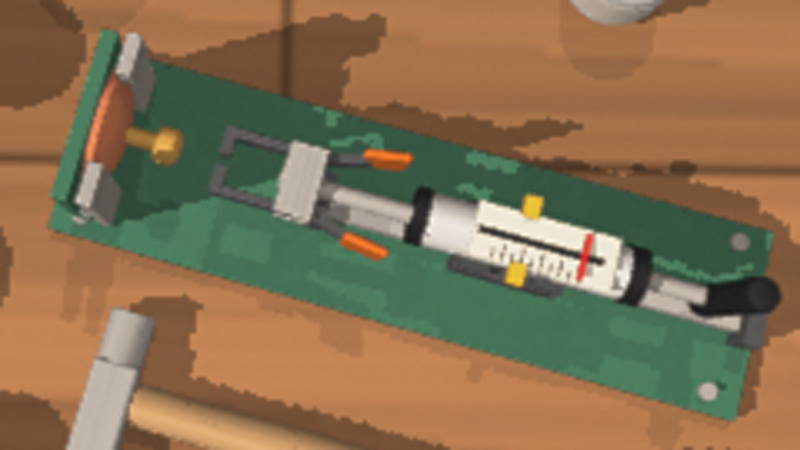

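View pics/crops.png

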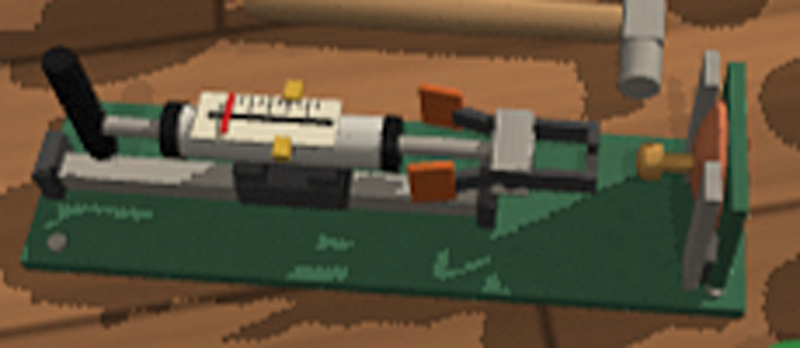

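The crops show the tester clearly. In the top crop the knob head is at (167,147), the clip's orange tails are at (388,160) and (363,247), the pointer is at (586,257) and the handle top is at (762,293). The upright copper lid in the fork is the right one.

```bash
cat >> h.py <<'E'
from scipy.spatial.transform import Rotation as Ro
def go(p,ydeg,st=None):
    """world TCP target, wanted world angle of tool y -> cm shift in tool axes, yaw deg"""
    st=st or arm.sense(); R=Ro.from_quat(st["tool_rot"]).as_matrix()
    cur=np.degrees(np.arctan2(R[1,1],R[0,1])); d=-(ydeg-cur); d=(d+90)%180-90
    return (R.T@(np.array(p)-st["eef_pos"])*100).round(2), round(d,1), cur.round(2)
E
python3 - <<'E'
from h import *
t=cam("top"); s=cam("scene")
P={}
P["knob"]=(ray(t,290.1,209.1,.073),ray(s,351.9,201.6,.073))
P["handle"]=(ray(t,468.6,252.9,.13),ray(s,182.2,171.7,.13))
P["clipbox"]=(ray(t,240+303*.3,165+182*.3,.08),ray(s,165+514*.2875,155+140*.2875,.08))
for k in P: print(k,[x[:2].round(4).tolist() for x in P[k]])
pts=np.array([np.mean(P["knob"],0)[:2],np.mean(P["handle"],0)[:2],[.560,-.0125],[.5425,-.087],[.5342,-.1174]])
vx,vy,x0,y0=cv2.fitLine(pts.astype(np.float32),cv2.DIST_L2,0,.01,.01).ravel()
a=np.array([vx,vy]); a*=np.sign(a[1]); print("axis",a,np.degrees(np.arctan2(a[1],a[0])),x0,y0)
n=np.array([-a[1],a[0]])
for p in pts: print((p-[x0,y0])@a,(p-[x0,y0])@n)
ang=np.degrees(np.arctan2(a[1],a[0]))
print(go([.560,-.0125,.15],ang+90))
print("time",arm.sense()["time_s"])
E
```

```text
knob [[0.5897, 0.0952], [0.5933, 0.0955]]
handle [[0.5155, -0.1909], [0.5157, -0.1895]]
clipbox [[0.5715, 0.0241], [0.5714, 0.0272]]
axis [0.25537673 0.96684164] 75.20409 0.5487563 -0.062359806
0.16335345128745532 -0.001070967262986661
-0.132078020852341 -0.0005651455480072798
0.051077915593212876 0.00186215810337458
-0.0254208791561663 -0.00024367934605676892
-0.05693249178307651 1.7653767851970187e-05
(array([-54.78, -45.78,   4.42]), np.float64(-88.5), np.float64(76.66))
time 0.3
```

{"method": "drive_tool", "body": {"xyz": [[-5,-5,-5],[-54.8,-45.8,-1],[-54.8,-45.8,-1],[-54.8,-45.8,-1],[-54.8,-45.8,-1],[-54.8,-45.8,-1],[-54.8,-45.8,-1],[-54.8,-45.8,-1]], "yaw": [0,91.5,91.5,91.5,91.5,91.5,91.5,91.5], "grip": 1}}

```text
time_s: 1.1
eef_pos: [0.3659, 0.244, 0.2136]
tool_rot: [0.601, 0.799, 0.001, 0.0]
force: [-0.5, 1.0, 0.3]
gripper_width: 0.0854
finger_force: 0.0
```

Run:
```python
from h import *
print(go([.560,-.0125,.13],165.2), arm.sense()["joint_pos"].round(2),arm.sense()["eef_pos"])
```

```text
(array([-30.04,  11.49,   8.36]), np.float64(31.0), np.float64(16.16)) [0.43 0.06 1.73 0.   1.35 0.15] [0.36589628 0.24398826 0.21361128]
```

{"method": "drive_tool", "body": {"xyz": [[-30,11.5,4],[-30,11.5,4],[-30,11.5,4],[-30,11.5,4],[-30,11.5,4],[-30,11.5,6],[-30,11.5,6],[-30,11.5,6]], "yaw": [31,31,31,31,31,31,31,31]}}

```text
time_s: 1.9
eef_pos: [0.5618, -0.0126, 0.1511]
tool_rot: [0.792, 0.611, -0.001, -0.0]
force: [-0.6, 0.4, -0.4]
gripper_width: 0.0851
finger_force: 0.0
```

Run:
```python
from h import *
t=cam("top"); cv2.imwrite("pics/t1.png",cv2.resize(t["pixels"][165:300,240:480],(800,450)))
print(go([.560,-.0125,.06],165.2), arm.sense()["joint_pos"].round(2),arm.sense()["eef_pos"])
```

```text
(array([-0.19,  0.01,  9.2 ]), np.float64(0.1), np.float64(-14.66)) [-0.14  0.28  1.6   0.    1.26  0.11] [ 0.56064159 -0.01068017  0.15199821]
```

{"method": "drive_tool", "body": {"xyz": [[-0.2,-0.1,4],[-0.2,-0.1,7],[-0.2,-0.1,9],[-0.2,-0.1,9.7],[-0.2,-0.1,9.7],[-0.2,-0.1,9.7]], "yaw": [0,0,0,0,0,0]}}

```text
time_s: 2.55
eef_pos: [0.5599, -0.0106, 0.0578]
tool_rot: [0.79, 0.612, 0.001, 0.001]
force: [0.5, -0.9, 0.7]
gripper_width: 0.0857
finger_force: 0.0
```

{"method": "drive_tool", "body": {"xyz": [[0,0,0],[0,0,0],[0,0,0],[0,0,0],[0,0,0],[0,0,0],[0,0,0],[0,0,0]], "yaw": [0,0,0,0,0,0,0,0], "grip": -0.36, "squeeze": 40}}

```text
time_s: 3.35
eef_pos: [0.559, -0.011, 0.0563]
tool_rot: [0.791, 0.612, -0.0, -0.0]
force: [0.2, -0.1, 0.0]
gripper_width: 0.0273
finger_force: 0.0
```

Run:
```python
from h import *
t=cam("top");s=cam("scene"); cv2.imwrite("pics/t2.png",np.vstack([cv2.resize(t["pixels"][175:275,245:445],(600,300)),cv2.resize(s["pixels"][150:240,190:390],(600,270))]))
print(arm.sense()["eef_pos"])
```

```text
[ 0.55906718 -0.01098077  0.05630712]
```

View pics/t2.png

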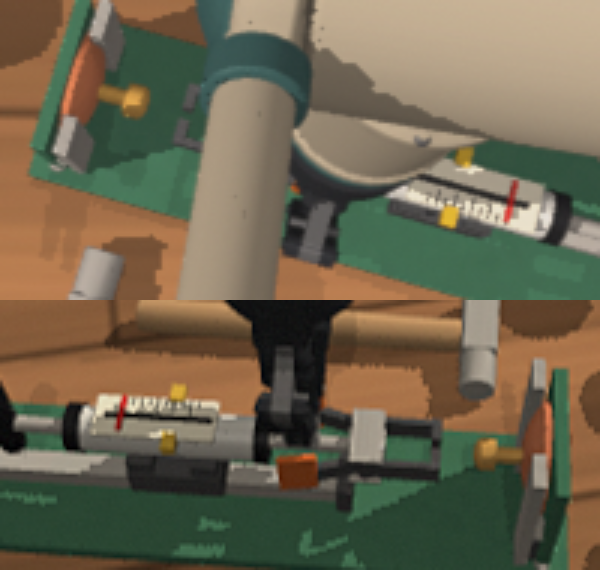

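Run:
```python
from h import *
s=cam("scene"); st=arm.sense(); print(st["eef_pos"],st["gripper_width"],st["finger_force"])
R=Ro.from_quat(st["tool_rot"]).as_matrix(); im=s["pixels"].copy()
o=cv2.resize(im[130:240,220:350],(780,660),interpolation=cv2.INTER_CUBIC)[:600]
for v,c in(((0,0,0),(0,0,255)),((0,.0137,-.019),(255,0,0)),((0,-.0137,-.019),(0,255,0))):
    p=proj(s,st["eef_pos"]+R@np.array(v)); print(p); cv2.circle(o,tuple(((p-[220,130])*6).astype(int)),4,c,-1)
cv2.imwrite("pics/t3.png",o)
for b in blobs(s,"orange",(165,155,395,250))[0]: print(b, ray(s,*b[0],.075))
```

```text
[ 0.55906754 -0.01099306  0.05632818] 0.027187962208165245 0.0
[291.5055228  199.77982525]
[290.20402307 200.58344071]
[291.74797638 188.04582472]
([290.5, 202.5], [287, 202, 8, 2, 16]) [ 0.57625592 -0.01449286  0.075     ]
```

View pics/t3.png

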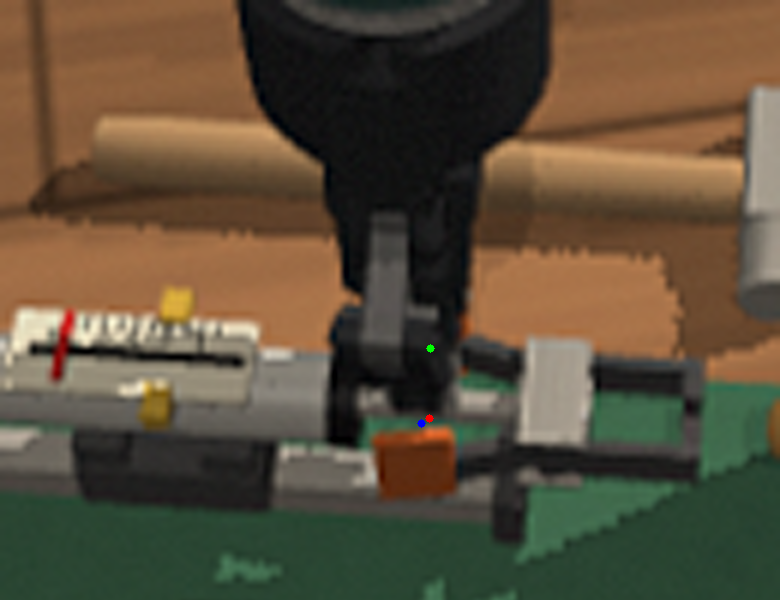

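The near tail, at crop (415,465), is untouched and unsqueezed. The finger tip, at (425,405), ends level with its top edge or inside it, so the grasp missed. I'll open and compare.

{"method": "drive_tool", "body": {"xyz": [[0,0,0],[0,0,0],[0,0,0],[0,0,0],[0,0,0],[0,0,0]], "yaw": [0,0,0,0,0,0], "grip": 1}}

```text
time_s: 4.1
eef_pos: [0.5591, -0.011, 0.0564]
tool_rot: [0.791, 0.612, 0.0, -0.0]
force: [0.2, -0.4, -0.4]
gripper_width: 0.0855
finger_force: 0.0
```

Run:
```python
from h import *
s=cam("scene"); st=arm.sense(); print(st["eef_pos"],st["gripper_width"],st["finger_force"],st["force"],st["time_s"])
R=Ro.from_quat(st["tool_rot"]).as_matrix(); im=s["pixels"].copy()
o=cv2.resize(im[130:240,220:350],(780,660),interpolation=cv2.INTER_CUBIC)[:600]
for v,c in(((0,0,0),(0,0,255)),((0,.0427,-.013),(255,0,0)),((0,.0427,-.035),(255,0,255)),((0,-.0427,-.013),(0,255,0)),((0,.038,-.073),(255,255,0)),((0,0,-.073),(0,255,255))):
    p=proj(s,st["eef_pos"]+R@np.array(v)); print(p); cv2.circle(o,tuple(((p-[220,130])*6).astype(int)),4,c,-1)
cv2.imwrite("pics/t4.png",o)
```

```text
[ 0.55906714 -0.01098841  0.05637844] 0.08526712190639148 0.0 [0.64673437 0.22862781 0.96719473] 4.15
[291.5066097  199.76497357]
[288.68889784 216.13164628]
[287.96757106 209.84005216]
[293.45640319 177.19230465]
[286.92741512 195.64490923]
[289.35721213 176.92929964]
```

View pics/t4.png

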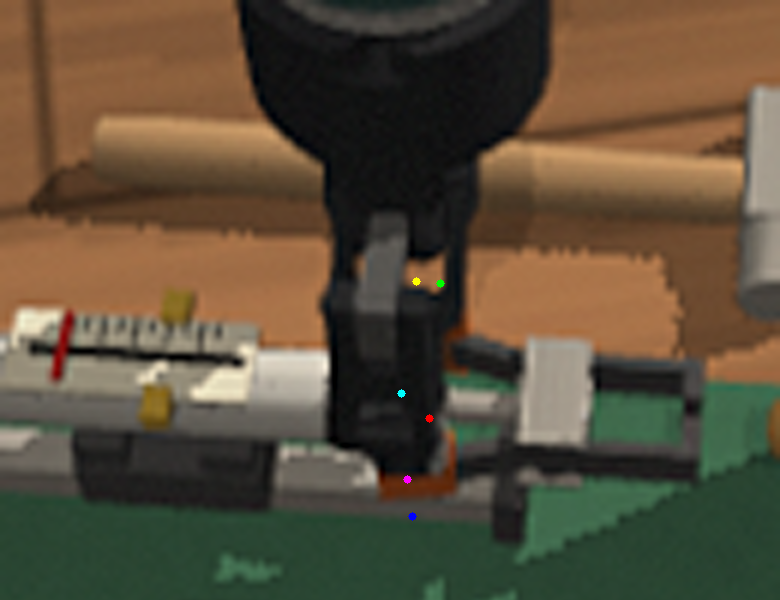

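The open finger's tip, at crop (390,470), is about 8 px above where the model puts it (412,516), and the finger sits about 5 px towards tester -x of the tail. The fingers passed over the tails, so I'll go lower and a little forward, watching the force.

{"method": "drive_tool", "body": {"xyz": [[0.5,0,0.5],[0.5,0,1.0],[0.5,0,1.5],[0.5,0,2.0],[0.5,0,2.0],[0.5,0,2.0]], "yaw": [0,0,0,0,0,0]}}

```text
time_s: 4.75
eef_pos: [0.5602, -0.0062, 0.0361]
tool_rot: [0.791, 0.612, -0.0, -0.0]
force: [0.1, -1.0, -0.2]
gripper_width: 0.0855
finger_force: 0.0
```

{"method": "drive_tool", "body": {"xyz": [[0,0,0],[0,0,0],[0,0,0],[0,0,0],[0,0,0],[0,0,0],[0,0,0],[0,0,0]], "yaw": [0,0,0,0,0,0,0,0], "grip": -0.36}}

```text
time_s: 5.55
eef_pos: [0.5631, -0.007, 0.0393]
tool_rot: [0.791, 0.612, 0.002, 0.003]
force: [0.6, -2.0, 12.6]
gripper_width: 0.0273
finger_force: 14.5
```

Run:
```python
from h import *
s=cam("scene"); st=arm.sense(); print(st["eef_pos"],st["gripper_width"],st["finger_force"],st["force"],st["time_s"])
im=s["pixels"]
cv2.imwrite("pics/t5.png",cv2.resize(im[150:240,220:400],(800,400),interpolation=cv2.INTER_CUBIC))
print(blobs(s,"orange",(165,155,395,250))[0],blobs(s,"red",(165,155,395,250))[0])
```

```text
[ 0.56308053 -0.00702841  0.03927965] 0.027798164062736806 14.505749037489295 [-0.09253818 -1.43022189 11.58858738] 5.6
[] [([231.1, 187.1], [230, 182, 3, 11, 19])]
```

{"method": "drive_tool", "body": {"xyz": [[0,0.15,-0.4],[0,0.3,-0.7],[0,0.3,-0.7]], "yaw": [0,0,0]}}

```text
time_s: 5.9
eef_pos: [0.5619, -0.0066, 0.041]
tool_rot: [0.791, 0.612, -0.001, -0.002]
force: [3.7, 0.1, -17.7]
gripper_width: 0.0275
finger_force: 15.2
```

Run:
```python
from h import *
s=cam("scene"); st=arm.sense(); print(st["eef_pos"],st["gripper_width"],st["finger_force"],st["force"],st["time_s"])
im=s["pixels"]
cv2.imwrite("pics/t6.png",cv2.resize(im[150:240,220:400],(800,400),interpolation=cv2.INTER_CUBIC))
```

```text
[ 0.56184677 -0.00657593  0.0410535 ] 0.027471339674737336 15.247168131172657 [  3.57070825   0.80786985 -19.5748498 ] 5.95
```

View pics/t6.png

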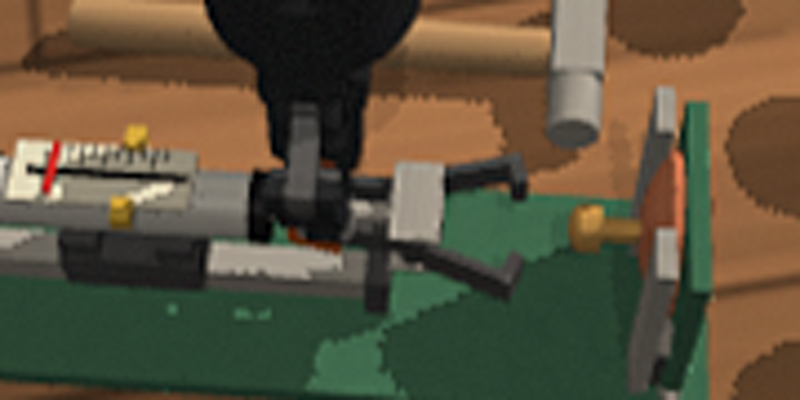

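Both tails are between the pads and the jaws are open, with hooks at crop (517,180) and (512,275). The vertical force is only friction on the pads. I'll relax it and slide forward.

{"method": "drive_tool", "body": {"xyz": [[0,0,0.4],[0.8,0,0.4],[1.8,0,0.4],[2.8,0,0.4],[3.5,0,0.4],[4.0,0,0.4],[4.0,0,0.4]], "yaw": [0,0,0,0,0,0,0]}}

```text
time_s: 6.65
eef_pos: [0.5742, 0.0334, 0.0402]
tool_rot: [0.79, 0.612, 0.001, 0.0]
force: [-0.9, 2.3, 2.8]
gripper_width: 0.0276
finger_force: 14.3
```

```bash
cat >> h.py <<'E'
A=np.array([.2554,.9668]); O=np.array([.5488,-.0624])
def sp(p): return float((np.array(p)[:2]-O)@A)
def meas(cs=("scene","top")):
    for n in cs:
        c=cam(n); roi=(165,140,395,250) if n=="scene" else (240,165,480,300)
        for k in("red","yellow"):
            print(n,k,[(b[0],b[1][4],round(sp(ray(c,*b[0],.09))*1000,1)) for b in blobs(c,k,roi)[0]])
    st=arm.sense(); print(st["time_s"],st["eef_pos"].round(4),"s",round(sp(st["eef_pos"])*1000,1),st["force"].round(1),st["gripper_width"],st["finger_force"])
    return c
E
python3 - <<'E'
from h import *
c=meas(("scene",)); 
cv2.imwrite("pics/t7.png",cv2.resize(c["pixels"][150:240,220:400],(800,400),interpolation=cv2.INTER_CUBIC))
h=cv2.cvtColor(c["pixels"],cv2.COLOR_BGR2HSV); print(sp(ray(c,335.8,201.2,.078)),sp(ray(c,351.9,201.6,.073)))
E
```

```text
scene red [([254.1, 189.2], 20, -13.0)]
scene yellow [([272.9, 181.4], 19, 18.3), ([269.9, 197.0], 11, 17.5)]
6.7 [0.5741 0.0331 0.0401] s 98.8 [0.7 0.9 3.5] 0.02768084892406073 14.316354962065816
0.13463316237564082 0.1639723186885311
```

{"method": "drive_tool", "body": {"xyz": [[0.3,0,0],[0.6,0,0],[0.6,0,0],[0.6,0,0]], "yaw": [0,0,0,0]}}

```text
time_s: 7.1
eef_pos: [0.5749, 0.0362, 0.0401]
tool_rot: [0.791, 0.612, -0.0, 0.001]
force: [-2.0, -3.4, 5.4]
gripper_width: 0.0272
finger_force: 14.5
```

Run:
```python
from h import *
c=meas(("scene",)); 
cv2.imwrite("pics/t8.png",cv2.resize(c["pixels"][150:240,220:400],(800,400),interpolation=cv2.INTER_CUBIC))
```

```text
scene red [([255.8, 188.6], 19, -10.1)]
scene yellow [([273.1, 181.6], 19, 18.7), ([270.1, 197.7], 16, 18.1)]
7.15 [0.5749 0.0361 0.0401] s 102.0 [-3.1 -2.8  6.2] 0.02729836157821476 14.490655018016696
```

View pics/t8.png

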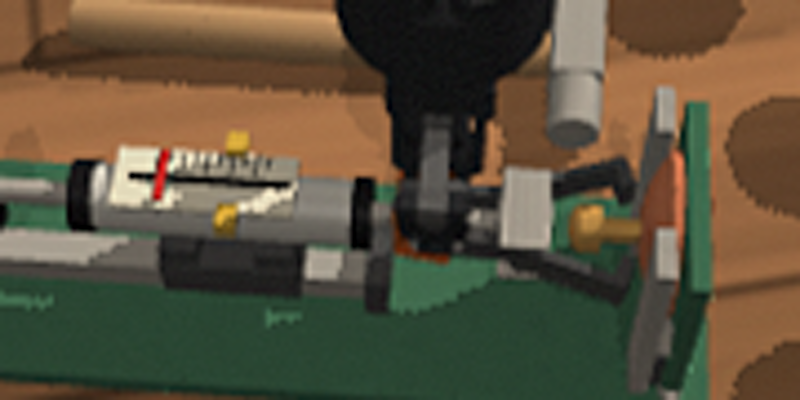

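The hooks, at crop (625,180) and (625,285), straddle the neck at x of about 622, past the head at (587,228). The barrel has reached its forward stop, with the rod about 2.5 mm out. I'll back off 2 mm and release.

{"method": "drive_tool", "body": {"xyz": [[-0.2,0,0],[-0.2,0,0]], "yaw": [0,0]}}

```text
time_s: 7.35
eef_pos: [0.5745, 0.0343, 0.0401]
tool_rot: [0.791, 0.612, -0.0, 0.001]
force: [-0.8, -3.0, 5.6]
gripper_width: 0.0279
finger_force: 14.5
```

{"method": "drive_tool", "body": {"xyz": [[0,0,0],[0,0,0],[0,0,0],[0,0,0],[0,0,0],[0,0,0]], "yaw": [0,0,0,0,0,0], "grip": 1}}

```text
time_s: 7.95
eef_pos: [0.5744, 0.0358, 0.0395]
tool_rot: [0.791, 0.612, 0.0, 0.0]
force: [0.1, -0.8, -0.4]
gripper_width: 0.0854
finger_force: 0.0
```

{"method": "drive_tool", "body": {"xyz": [[0,0,-3],[0,0,-7],[0,0,-11],[0,0,-14],[-4,0,-14],[-8,0,-14],[-8,0,-14]], "yaw": [0,0,0,0,0,0,0]}}

```text
time_s: 8.65
eef_pos: [0.5533, -0.0456, 0.1799]
tool_rot: [0.792, 0.611, -0.001, 0.001]
force: [1.1, 0.7, 0.5]
gripper_width: 0.0852
finger_force: 0.0
```

Run:
```python
from h import *
c=meas(); s=cam("scene")
k,_=blobs(s,"black",(150,140,230,230),20); print(k); k,_=blobs(s,"orange",(165,150,395,250)); print(k)
t=c
cv2.imwrite("pics/t9.png",np.vstack([cv2.resize(s["pixels"][150:250,160:400],(720,300),interpolation=cv2.INTER_CUBIC),cv2.resize(t["pixels"][175:275,250:490],(720,300),interpolation=cv2.INTER_CUBIC)]))
```

```text
scene red [([254.1, 189.2], 20, -13.0)]
scene yellow [([273.0, 182.0], 23, 18.7), ([270.2, 198.1], 23, 18.4)]
top red []
top yellow [([374.1, 219.6], 29, 18.8), ([369.0, 239.8], 32, 18.8)]
8.75 [ 0.5541 -0.0422  0.1795] s 20.9 [-0.4 -0.3 -0.1] 0.08532604294349003 0.0
[([211.4, 185.6], [203, 171, 18, 31, 272])]
[([315.3, 182.6], [309, 181, 13, 4, 18]), ([313.0, 203.5], [307, 203, 13, 2, 26])]
```

View pics/t9.png

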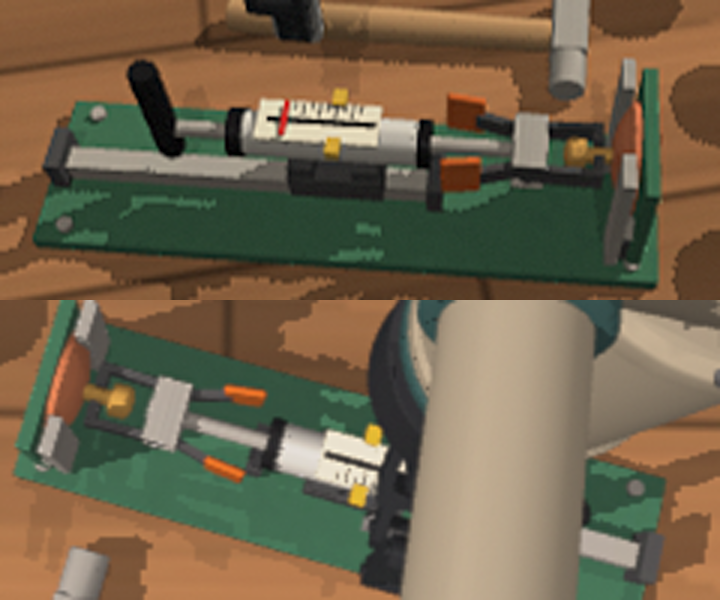

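The clip is closed round the neck behind the head, with hooks at scene crop (598,140–180), the head at (575,152), and the hooks at the neck in the top view at (95,400). The handle top is at scene crop (145,68). Next I'll go above the handle.

Run:
```python
from h import *
s=cam("scene"); p=ray(s,208.3,172.7,.13); print(p,sp(p), [ray(s,181,171,.13)]); 
print(go([p[0],p[1],.18],75.2))
```

```text
[ 0.52580826 -0.14581288  0.13      ] -0.08651566501609172 [array([ 0.51378646, -0.19150907,  0.13      ])]
(array([-10.85,  -0.14,  -0.08]), np.float64(-89.7), np.float64(-14.49))
```

{"method": "drive_tool", "body": {"xyz": [[-3,-0.1,0],[-6,-0.1,0],[-9,-0.1,0],[-10.8,-0.1,0],[-10.8,-0.1,0],[-10.8,-0.1,0],[-10.8,-0.1,0],[-10.8,-0.1,0]], "yaw": [-8.5,-17,-25.5,-34,-42.5,-51,-59.5,-68], "grip": -0.06, "squeeze": 60}}

```text
time_s: 9.65
eef_pos: [0.5267, -0.1449, 0.1791]
tool_rot: [0.31, 0.951, 0.0, -0.0]
force: [-0.2, -0.1, 0.4]
gripper_width: 0.0398
finger_force: 0.0
```

{"method": "drive_tool", "body": {"xyz": [[0,0,0],[0,0,0],[0,0,0],[0,0,0],[0,0,0]], "yaw": [-8,-16,-21.7,-21.7,-21.7]}}

```text
time_s: 10.15
eef_pos: [0.5265, -0.1452, 0.1792]
tool_rot: [0.129, 0.992, 0.0, -0.0]
force: [0.4, -0.4, -0.7]
gripper_width: 0.0406
finger_force: 0.0
```

Run:
```python
from h import *
s=cam("scene"); st=arm.sense(); print(go([.5258,-.1458,.18],75.2),st["gripper_width"],st["eef_pos"])
R=Ro.from_quat(st["tool_rot"]).as_matrix()
w=st["gripper_width"]/2
for v in((0,w,-.004),(0,-w,-.004),(0,w+.014,-.004),(0,-w-.014,-.004),(.011,0,-.004)): print(v,proj(s,st["eef_pos"]+R@np.array(v)).round(1))
g=cv2.cvtColor(s["pixels"],cv2.COLOR_BGR2GRAY)
# ascii of the dark area
for r in range(110,210,3): print(r,"".join("#" if g[r,c]<32 else "+" if g[r,c]<60 else "." for c in range(150,262,2)))
```

```text
(array([ 0.05, -0.06, -0.08]), np.float64(-0.0), np.float64(75.16)) 0.04008018125132162 [ 0.5264763  -0.14539291  0.17924696]
(0, 0.02004009062566081, -0.004) [212.9 153.8]
(0, -0.02004009062566081, -0.004) [187.9 152.2]
(0, 0.03404009062566081, -0.004) [221.7 154.3]
(0, -0.03404009062566081, -0.004) [179.2 151.7]
(0.011, 0, -0.004) [202.  147.6]
110 ############.++++++##################+..................
113 ##########+#........################+...................
116 ##########+#+#.......++#############....................
119 ##++##########+.........############....................
122 ......#####+###..........##########+....................
125 .......+#..#####..........######+.......................
128 ........+#.+####............+####.......................
131 .........#+.#####.........+..####+......................
134 ..........#..####..........+.+###.....+.................
137 ...........+.+##...........+..###.....+.................
140 ..............#+............+.+.........................
143 ........................................................
146 ...............
[... 622 characters left out ...]
#####........................
179 ...........................#####+.......................
182 ............................#####.......................
185 ............................+#####......................
188 .............................#####+........##+..........
191 ..............................####.........##...........
194 ..............................+###+........##...........
197 ................++.............#####.......##...........
200 ................+...............####.......##+..........
203 ...............+.....................................+++
206 ............+#++++...................................#++
209 ..............##++.....................+.............+++
```

Run:
```python
from h import *
s=cam("scene"); a=cv2.imread("pics/scene0.png").astype(int); d=np.abs(s["pixels"].astype(int)-a).max(2)
g=cv2.cvtColor(s["pixels"],cv2.COLOR_BGR2GRAY)
for r in range(122,186,2): print(r,"".join("." if d[r,c]<25 else "#" if g[r,c]<32 else "+" if g[r,c]<60 else "o" for c in range(160,240)))
```

```text
122 +########+#########+oooooooo..........o+####################+...................
124 ooo+###+ooo+########+oooo...............+#############+.+++o....................
126 ooooo###ooo+#########oo.................o+o+########+#+.o..ooooooooooooooooooo..
128 oooooo###ooo+#########o.................o#oooo+#####+##+ooooooooo.oooooooooooooo
130 ooooooo###ooo+########+o....o.........ooo.+ooo++#####+##.ooooooooo.ooooooooooooo
132 ......oo+#+oo.+########.oooooooooooooooooo++oo.+########.ooooooooo.ooooooooooooo
134 ..ooooooo###.oo#######+.ooooooooooooooooooo+oooo+######.oooooooooo+ooooooooooooo
136 oooooooooo.##.oo######.ooooooooooooooooooooo#.ooo+#####.oooooooooo+ooooooooooooo
138 ..........o...ooo####.oooooooooooooooooooooo.+ooo+####.ooooooooooooooooooooooooo
140 ...............ooo##+o..ooooooooooooooooooooo++ooo+.o.oooooooooooooooooooooooooo
142 .......................ooooooooooooooooooooooo++oooooooooooooooooooooooooooooooo
144 ........................oooooooooooooooooooooooooooooooooooooooooooooooooooooooo
146 .......................ooooooooooooooooooooooooooooooooooooooooooooooooooooo
[... 919 characters left out ...]
oooooo..............
170 ooooooooooooooooooooooooooooooooooooooooooooo++#+..oooooooooooo.................
172 o....oo.ooooooooooooooooooooooooooooooooooo########+.oooooo.....................
174 ........oooooooooooooooooooooooooooooooooo+##########.o.........................
176 ........oooooooooooooooooooooooooooooooooo.##########+..........................
178 ........oooooooooooooooooooooooooooooooooo.+##########+.........................
180 ...........ooooooooooooooooooooo.........oo.###########o........................
182 .....................oooooooooooo.......o..o.###########o.....oooooooooooooooooo
184 ......................oooooooooooo..........o.##########.ooo..oooooooooooooooooo
```

Run:
```python
from h import *
s=cam("scene"); st=arm.sense(); print(st["eef_pos"], st["joint_pos"].round(3))
for z in(.17,.18,.19,.2,.21,.22): print(z,ray(s,195.5,141,z).round(4),ray(s,179,141,z).round(4),ray(s,211,141,z).round(4))
# gripper body/flange lines at start: where is arm base? project base origin
print(proj(s,[0,0,0]),proj(s,[.0,0,.1]),proj(s,[.527,-.145,.08]))
```

```text
[ 0.52633522 -0.14572814  0.17928399] [-0.398  0.242  1.591  0.     1.309 -1.71 ]
0.17 [ 0.4874 -0.156   0.17  ] [ 0.4825 -0.183   0.17  ] [ 0.492  -0.1307  0.17  ]
0.18 [ 0.4968 -0.1535  0.18  ] [ 0.492  -0.1798  0.18  ] [ 0.5013 -0.1287  0.18  ]
0.19 [ 0.5062 -0.1509  0.19  ] [ 0.5015 -0.1767  0.19  ] [ 0.5106 -0.1267  0.19  ]
0.2 [ 0.5156 -0.1483  0.2   ] [ 0.511  -0.1735  0.2   ] [ 0.5199 -0.1247  0.2   ]
0.21 [ 0.525  -0.1458  0.21  ] [ 0.5205 -0.1704  0.21  ] [ 0.5292 -0.1226  0.21  ]
0.22 [ 0.5344 -0.1432  0.22  ] [ 0.53   -0.1673  0.22  ] [ 0.5385 -0.1206  0.22  ]
[266.38546457  43.78406806] [262.16190429   8.92842001] [215.45763813 189.48282551]
```

Casting the ray for the mid-tip pixel (195.5,141) meets the reported x,y at z = 0.21. So the tips really stand about 31 mm above the reported z, which explains the first miss. I'll descend with that in mind.

{"method": "drive_tool", "body": {"xyz": [[0,0,3],[0,0,6],[0,0,8.5],[0,0,9.5],[0,0,9.5]], "yaw": [0,0,0,0,0]}}

```text
time_s: 10.8
eef_pos: [0.5252, -0.1456, 0.0831]
tool_rot: [0.129, 0.992, 0.0, -0.002]
force: [-0.5, -0.0, 0.3]
gripper_width: 0.0399
finger_force: 0.0
```

{"method": "drive_tool", "body": {"xyz": [[0,0,0.8],[0,0,1.6],[0,0,2.2],[0,0,2.2]], "yaw": [0,0,0,0]}}

```text
time_s: 11.2
eef_pos: [0.5257, -0.1458, 0.0618]
tool_rot: [0.129, 0.992, 0.0, -0.001]
force: [-0.1, 0.7, 0.1]
gripper_width: 0.0403
finger_force: 0.0
```

Run:
```python
from h import *
meas(("scene","top"))
```

```text
scene red [([254.1, 189.2], 20, -13.0)]
scene yellow [([273.0, 182.0], 23, 18.7), ([270.2, 198.1], 23, 18.4)]
top red [([389.5, 234.6], 24, -12.5)]
top yellow [([374.1, 219.4], 31, 18.9), ([368.9, 239.9], 33, 18.9)]
11.3 [ 0.5263 -0.1461  0.0624] s -86.6 [-0.1  0.8  0.3] 0.040063424907762185 0.0
```

Nothing has been touched yet. I'll close on the handle.

{"method": "drive_tool", "body": {"xyz": [[0,0,0],[0,0,0],[0,0,0],[0,0,0],[0,0,0],[0,0,0]], "yaw": [0,0,0,0,0,0], "grip": -1, "squeeze": 60}}

```text
time_s: 11.9
eef_pos: [0.5256, -0.1499, 0.0633]
tool_rot: [0.128, 0.992, -0.003, 0.0]
force: [-4.1, -9.4, 3.5]
gripper_width: 0.0165
finger_force: 58.4
```

Run:
```python
from h import *
meas(("scene","top"))
```

```text
scene red [([254.1, 189.2], 20, -13.0)]
scene yellow [([273.0, 182.0], 23, 18.7), ([270.2, 198.1], 23, 18.4)]
top red [([389.5, 234.6], 24, -12.5)]
top yellow [([374.1, 219.3], 32, 19.0), ([368.9, 239.9], 33, 18.9)]
12.0 [ 0.5256 -0.1498  0.0633] s -90.5 [-3.8 -8.8  1.4] 0.016180485520380067 58.4358948469162
```

{"method": "drive_tool", "body": {"xyz": [[0,-0.4,0],[0,-0.8,0],[0,-1.2,0],[0,-1.6,0],[0,-2.0,0],[0,-2.4,0],[0,-2.4,0]], "yaw": [0,0,0,0,0,0,0]}}

```text
time_s: 12.7
eef_pos: [0.5211, -0.1669, 0.0632]
tool_rot: [0.129, 0.992, 0.002, 0.001]
force: [1.1, 7.0, 5.7]
gripper_width: 0.0159
finger_force: 59.1
```

Run:
```python
from h import *
meas(("scene","top"))
```

```text
scene red [([251.3, 188.7], 21, -18.1)]
scene yellow [([263.3, 181.2], 20, 0.9), ([260.2, 197.8], 24, 0.7)]
top red [([392.6, 235.3], 23, -17.8)]
top yellow [([384.2, 222.1], 33, 1.2), ([379.1, 242.7], 34, 1.2)]
12.8 [ 0.5211 -0.167   0.0632] s -108.2 [1.4 7.  6.4] 0.016487521053537558 59.090890288352966
```

{"method": "drive_tool", "body": {"xyz": [[0,-0.4,0],[0,-0.8,0],[0,-1.1,0],[0,-1.4,0],[0,-1.6,0],[0,-1.6,0],[0,-1.6,0]], "yaw": [0,0,0,0,0,0,0]}}

```text
time_s: 13.5
eef_pos: [0.5176, -0.18, 0.0632]
tool_rot: [0.13, 0.992, 0.004, 0.001]
force: [4.1, 12.0, 7.0]
gripper_width: 0.0164
finger_force: 59.3
```

Run:
```python
from h import *
meas(("scene","top"))
```

```text
scene red [([251.2, 188.7], 22, -18.3)]
scene yellow [([256.0, 181.0], 23, -12.4), ([253.0, 197.0], 25, -12.2)]
top red [([392.6, 235.1], 22, -17.7)]
top yellow [([391.7, 224.4], 32, -12.0), ([386.8, 244.9], 34, -12.2)]
13.6 [ 0.5176 -0.18    0.0632] s -121.7 [ 3.5 12.8  7.2] 0.01623838455724448 59.298133850097656
```

{"method": "drive_tool", "body": {"xyz": [[0,-0.2,0],[0,-0.4,0],[0,-0.5,0],[0,-0.5,0],[0,-0.5,0]], "yaw": [0,0,0,0,0]}}

```text
time_s: 14.1
eef_pos: [0.5166, -0.1839, 0.0632]
tool_rot: [0.13, 0.992, 0.005, 0.001]
force: [4.1, 14.5, 6.6]
gripper_width: 0.0158
finger_force: 59.4
```

```bash
cat >> h.py <<'E'
def soft(n,T):
    "colour-weighted sub-pixel centres: pointer and tabs as along-axis s (mm)"
    c=cam(n); h=cv2.cvtColor(c["pixels"],cv2.COLOR_BGR2HSV).astype(float); p=c["pixels"].astype(float)
    cen=proj(c,np.append(O+A*T,.09)); vs,us=np.mgrid[int(cen[1])-22:int(cen[1])+23,int(cen[0])-20:int(cen[0])+21]
    q=p[vs,us]; B,G,Rr=q[...,0],q[...,1],q[...,2]
    wr=np.clip(Rr-np.maximum(B,G)*1.0-60,0,None)*(G-B<25); wy=np.clip(np.minimum(Rr,G)-B-50,0,None)*(G>.62*Rr)
    out=[]
    for w in(wr,wy):
        P=np.array([ray(c,u,v,.09)[:2] for u,v in zip(us.ravel(),vs.ravel())])-O; w=w.ravel()
        out+= [round(float((w*(P@A)).sum()/w.sum()*1000),2), round(float((w*(P@[-A[1],A[0]])).sum()/w.sum()*1000),2), int((w>0).sum())]
    print(n,out,"gap",round(out[3]-out[0],2))
E
python3 - <<'E'
from h import *
meas(("scene","top"))
soft("scene",-.018); soft("top",-.018)
E
```

```text
scene red [([251.2, 188.8], 20, -18.3)]
scene yellow [([254.0, 180.7], 22, -16.2), ([250.6, 197.1], 23, -16.4)]
top red [([392.6, 235.1], 22, -17.7)]
top yellow [([394.2, 224.9], 33, -16.3), ([389.1, 245.3], 34, -16.1)]
14.2 [ 0.5166 -0.1839  0.0632] s -125.7 [ 3.9 15.4  7.2] 0.016475581287673995 59.39002275466919
scene [-18.13, 0.59, 24, -16.49, 0.16, 67] gap 1.64
top [-17.78, -0.93, 32, -16.16, -0.75, 80] gap 1.62
```

{"method": "drive_tool", "body": {"xyz": [[0,-0.1,0],[0,-0.16,0],[0,-0.16,0],[0,-0.16,0],[0,-0.16,0]], "yaw": [0,0,0,0,0]}}

```text
time_s: 14.8
eef_pos: [0.5163, -0.1851, 0.0631]
tool_rot: [0.13, 0.991, 0.005, 0.001]
force: [5.2, 15.8, 6.8]
gripper_width: 0.0159
finger_force: 59.4
```

Run:
```python
from h import *
meas(("scene","top"))
soft("scene",-.018); soft("top",-.018)
```

```text
scene red [([251.3, 188.6], 19, -18.2)]
scene yellow [([253.3, 180.5], 19, -17.5), ([250.0, 197.0], 25, -17.5)]
top red [([392.6, 235.1], 22, -17.7)]
top yellow [([394.8, 225.1], 32, -17.3), ([389.8, 245.8], 35, -17.4)]
14.9 [ 0.5163 -0.1851  0.0632] s -126.9 [ 4.7 15.2  7. ] 0.01633497974695757 59.42065715789795
scene [-18.13, 0.56, 24, -17.76, -0.19, 65] gap 0.37
top [-17.78, -0.96, 33, -17.3, -0.63, 80] gap 0.48
```

{"method": "drive_tool", "body": {"xyz": [[0,-0.02,0],[0,-0.02,0],[0,-0.02,0],[0,-0.02,0],[0,-0.02,0],[0,-0.02,0]], "yaw": [0,0,0,0,0,0]}}

```text
time_s: 15.6
eef_pos: [0.5162, -0.1851, 0.0631]
tool_rot: [0.13, 0.991, 0.005, 0.001]
force: [5.3, 16.7, 6.9]
gripper_width: 0.0162
finger_force: 59.4
```

Run:
```python
from h import *
meas(("scene","top")); soft("scene",-.018); soft("top",-.018)
print(np.abs(arm.sense()["dq"]).max())
print(arm.sign_off())
```

```text
scene red [([251.3, 188.6], 19, -18.2)]
scene yellow [([253.3, 180.5], 19, -17.5), ([250.0, 197.0], 25, -17.5)]
top red [([392.6, 235.1], 22, -17.7)]
top yellow [([394.8, 225.1], 31, -17.3), ([389.8, 245.8], 35, -17.4)]
15.7 [ 0.5162 -0.1851  0.0632] s -127.0 [ 4.4 17.2  7.3] 0.01636120104438892 59.42801535129547
scene [-18.12, 0.58, 24, -17.79, 0.14, 65] gap 0.33
top [-17.77, -0.97, 33, -17.36, -0.56, 84] gap 0.41
0.0017151578800471319
the job is handed in; nothing more can be done
None
```

The job is handed in at about 16 s: the clip is closed round the knob's neck, and the handle is held under about 17 N of pull with the red pointer about 0.4 mm short of the yellow marker's middle, not past it.

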